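# Find the labeller roller with the worn bearing and mark it

### The arm

A 6-joint arm with a two-finger parallel gripper is mounted at the origin on the work surface; the furniture and walls round the work are solid. World frame = base frame: x ahead of the robot, y to its left, z up, the work surface at z = 0. Lengths are in m, angles in degrees, forces in N, time in s.
With the tool pointing down it reaches from about 0.325 to 0.875 m from the base axis. Payload 4.4 kg.
Tool frame: the origin (TCP) lies midway between the tips of the shut fingers; the grasp point (between the pads) lies 19 mm behind it; z points along the fingers, y is the line along which they close (so a half turn about z gives the same grasp; the last joint's range is limited). The gripper opens to 85 mm and grips with 20 to 120 N. Pads are 22 mm wide; open, the fingers measure 114 mm over their backs; the gripper's body (76 mm by 85 mm) begins 54 mm behind the grasp point. The pads swing forward as they close: fully open they stand 13 mm farther back than shut.
Start: joints at [62.71, 11.837, 88.321, -0, 79.842, -8.623], TCP at [0.184, 0.545, 0.231] pointing down, gripper open.
Joint ranges: [-156.59, 156.59], [-49.26, 127.26], [12.9, 141.05], [-63.56, 243.56], [4.71, 150.69], [-161.64, 161.64]. Speed limits (degrees/s): [159.86, 159.86, 180, 180, 180, 180].

### API

Orientations are given as a 3x3 rotation matrix whose columns are the frame's x, y, z axes.
In Python, from rig import status, imaging, ticket gives the robot as it stands.
- The arm moves only by the shell command python3 -m crank 'ROWS'. ROWS is JSON, one flat list of numbers, 7 for each row, row after row: the turn, a rotation vector about the tool's x, y, z scaled (see below), then the shift along the tool's x, y, z scaled (see below), then the closure, from 0 (fully open) to 1 (shut). A call has 1 to 10 rows; each row shifts and turns the commanded pose from where the row before left it, along the tool's axes as they then stand; what a row does not reach is not made up. The controller multiplies each number of a shift by 0.03 m and each number of a turn by 6 degrees. A row lasts 1/12 s, in which the tool goes at most 41.7 mm and 7.16 degrees, less where a joint would pass 70% of its speed; a pose out of reach is approached as far as the arm can. A call with a number of a shift or a turn outside -1 to 1 is refused whole. A call with a gripper value outside its range is refused whole. The fingers move at their own pace and stop on an object; the grip force is fixed at half the most. Time passes only in rows, so rows that do not move let the fingers close. It gives the time, the measured TCP pose, the force, the opening and the grip force at its end, in the units of the state.
- status.sense(): the state, without advancing time (a new reading comes with each control period).
- imaging.capture(name): name is "side" or "top"; returns the picture (480x640x3 uint8, red, green, blue); there is no depth.
- imaging.camera_info(name): a dict with "fx", "fy", "cx", "cy" (pixels), "k1" (the pictures are not rectified: a ray, as slopes to the right and down, at radius r is drawn at 1 + k1 r^2 times it, then the intrinsics apply), "origin" and "orientation" of the camera in the world. Camera axes: x right, y down, z forward; pixel columns grow to the right and rows downward; lengths in m; the calibration is good to about 2 mm. A picture is of the moment at which its call begins. camera_info takes no time and is no camera call.
- ticket.finish_job(): hands the job in; it is judged then, once.
The state is a dict: "clock": time; "joints": joint angles; "joint_vel": joint speeds; "joint_torque": joint torques, N m; "position": TCP position; "orientation": TCP orientation; "contact_force": force on the tool from outside, world axes, zero at the start; "ft_torque": the same for the moment, N m; "grip_width": finger opening in m; "grasp_force": force on a finger pad.
Only numpy, scipy, OpenCV 4.12 (cv2) and the standard library are available. Lean on these libraries where they do the work, as an engineer would, in place of code of your own. Each camera call takes 0.05 s, during which the arm holds its last target. There are 200 camera calls.

### The job

One of the three upright rollers on the bench labeller has a worn bearing, though they all look alike: feel for it by rocking the rollers sideways, and never load a roller with more than about 12 N. Rock the worn one over to the robot's right until it stops and press it there with about 10 N for a moment, then the same to the left; leave it leaning to the left, stand the red-topped cork upright on the yellow disc beside it, and leave the other things on the counter where they are.

Things in the scene. Friction and masses are not known exactly. Their poses are not given: they have to be found in the camera images.
- labeller: flat grey base plate of a bench labeller, fixed, 210 x 140 mm, top 12 mm above the counter. Origin on the counter under its centre; x runs along the row of rollers, away from the robot (turned up to 0.25 rad), y to the robot's left. Rollers at x = -70 (near), 0 (mid), +70 mm (far), y = +25 mm; yellow discs at the same x, y = -40 mm
- cork: natural cork with a dark red top, 24 mm diameter, 44 mm tall, standing upright on the counter between the robot and the labeller; origin at the centre of its underside, z along its length
- roll: bystander: white roll of labels, 61 mm diameter, 42 mm high, origin under its centre
- cutter: bystander: small black foil cutter, 43 x 48 x 16 mm, origin under its centre
- old_cork: bystander: cork lying on its side, 24 x 44 x 24 mm, origin under its centre
- shell_near: the near roller: upright white cylinder with black bands and a steel cap, 36 mm diameter (36.8 over the bands), from 17 to 71 mm above the counter (cap, 26 mm wide, from 68 mm). Origin on its axis at the lean pivot, 14 mm above the counter. It spins freely, so only its z axis, the roller's axis, has a meaning; that leans with it
- roller_near (a joint): sideways lean of the near roller, rad, about a pivot 14 mm above the counter: 0 upright (start), + when the top leans to the robot's left (+y of the labeller), - to the right. Sound rollers stop hard at about 0.01, the worn one at about 0.18 (10 mm at its top) each way; 1 to 4 N near its top moves it, and it stays where left. No lean along the row
- disc_near (a point): centre of the flush yellow disc, 31 mm diameter, beside the near roller (65 mm to its right), on the plate's top face 12 mm above the counter
- shell_mid: the mid roller: upright white cylinder with black bands and a steel cap, 36 mm diameter (36.8 over the bands), from 17 to 71 mm above the counter (cap, 26 mm wide, from 68 mm). Origin on its axis at the lean pivot, 14 mm above the counter. It spins freely, so only its z axis, the roller's axis, has a meaning; that leans with it
- roller_mid (a joint): sideways lean of the mid roller, rad, about a pivot 14 mm above the counter: 0 upright (start), + when the top leans to the robot's left (+y of the labeller), - to the right. Sound rollers stop hard at about 0.01, the worn one at about 0.18 (10 mm at its top) each way; 1 to 4 N near its top moves it, and it stays where left. No lean along the row
- disc_mid (a point): centre of the flush yellow disc, 31 mm diameter, beside the mid roller (65 mm to its right), on the plate's top face 12 mm above the counter
- shell_far: the far roller: upright white cylinder with black bands and a steel cap, 36 mm diameter (36.8 over the bands), from 17 to 71 mm above the counter (cap, 26 mm wide, from 68 mm). Origin on its axis at the lean pivot, 14 mm above the counter. It spins freely, so only its z axis, the roller's axis, has a meaning; that leans with it
- roller_far (a joint): sideways lean of the far roller, rad, about a pivot 14 mm above the counter: 0 upright (start), + when the top leans to the robot's left (+y of the labeller), - to the right. Sound rollers stop hard at about 0.01, the worn one at about 0.18 (10 mm at its top) each way; 1 to 4 N near its top moves it, and it stays where left. No lean along the row
- disc_far (a point): centre of the flush yellow disc, 31 mm diameter, beside the far roller (65 mm to its right), on the plate's top face 12 mm above the counter
There are look-alikes about, which are no part of the job. Leave any blue, orange or turquoise look-alike of the cork alone.

How it is judged (in metres and radians):
On the way, in this order (a step that is already met when the one before it is completed fails the run):
1. the worn roller is pressed against its stop on the right (lean beyond -0.14 rad, 6 to 16 N on it) (((value of joint roller_near below -0.14 rad and contact force between shell_near and anything else above 6 N) or (value of joint roller_mid below -0.14 rad and contact force between shell_mid and anything else above 6 N) or (value of joint roller_far below -0.14 rad and contact force between shell_far and anything else above 6 N))), for 0.15 s.
2. the worn roller is pressed against its stop on the left (lean beyond 0.14 rad, 6 to 16 N on it) (((value of joint roller_near above 0.14 rad and contact force between shell_near and anything else above 6 N) or (value of joint roller_mid above 0.14 rad and contact force between shell_mid and anything else above 6 N) or (value of joint roller_far above 0.14 rad and contact force between shell_far and anything else above 6 N))), for 0.15 s.
At the end, for the whole second after the job is handed in: The worn roller leans to the robot's left by more than 0.14 rad, and the red-topped cork stands upright (within 0.15 rad), released and at rest, on the yellow disc beside that roller: its centre within 15 mm of the disc's centre, its underside within 6 mm of the plate's height (((value of joint roller_near above 0.14 rad and horizontal distance between cork and disc_near below 0.015 m and z of cork in the frame of disc_near between -0.006 and 0.006 m) or (value of joint roller_mid above 0.14 rad and horizontal distance between cork and disc_mid below 0.015 m and z of cork in the frame of disc_mid between -0.006 and 0.006 m) or (value of joint roller_far above 0.14 rad and horizontal distance between cork and disc_far below 0.015 m and z of cork in the frame of disc_far between -0.006 and 0.006 m)) and angle between cork's own z axis and vertical below 0.15 rad and linear speed of cork below 0.02 m/s); the robot touches nothing.
It fails at once if a roller is pushed or squeezed with more than 16 N (contact force between any of shell_near, shell_mid, shell_far and anything else above 16 N).
It fails at once if the label roll, the foil cutter or the lying cork is moved more than 25 mm (distance of any of roll, cutter, old_cork from where it was at the start of the episode above 0.025 m).
It also fails if it takes over 72 s, if anything falls off the work surface, if the arm or the gripper's body presses on something with over 40 N, if the wrist force passes 120 N, or if a joint passes its speed limit or range.

## Working session

There is one attempt and no reset: what is moved stays moved. The work goes in short steps, Python scripts to look and compute and a shell command to move; the robot and the scene stay as the last step left them, time stands still between calls to the robot, and variables do not carry over. Pictures are saved under pics/ and viewed, at most 10 in all, crops included, and the job is handed in when it is done.

```bash
ls; mkdir -p pics; python3 - <<'E'
from rig import status, imaging
import cv2
for n in ("top","side"):
    im=imaging.capture(n); cv2.imwrite(f"pics/{n}0.png",im[:,:,::-1]); print(n,imaging.camera_info(n))
print(status.sense())
E
```

```text
pics
top {'fx': 474.2681496520747, 'fy': 474.2681496520747, 'cx': 316.9275223011762, 'cy': 236.77069317070084, 'k1': -0.10894723442167895, 'origin': array([0.36803925, 0.19937468, 0.87245499]), 'orientation': array([[-0.02511281, -0.99050714,  0.1351479 ],
       [-0.99956456,  0.02278408, -0.01875047],
       [ 0.01549325, -0.13555993, -0.990648  ]])}
side {'fx': 521.7841209238052, 'fy': 521.7841209238052, 'cx': 317.4309544818726, 'cy': 235.8092313011645, 'k1': -0.016864426105552267, 'origin': array([0.68460445, 0.76126046, 0.6390911 ]), 'orientation': array([[-0.92847749,  0.27371075, -0.25102185],
       [ 0.37106324,  0.65539263, -0.65785452],
       [-0.01554399, -0.7039481 , -0.7100813 ]])}
{'clock': 0.1, 'joints': array([ 6.27089423e+01,  1.18816617e+01,  8.84004781e+01,  1.43578789e-03,
        7.98422542e+01, -8.62093913e+00]), 'joint_vel': array([-0.04819365, -0.09698929, -0.22155844,  0.11673265, -0.05658559,
       -0.07284317]), 'joint_torque': array([-1.32995057e-03, -3.84092689e+01, -2.92548931e+01, -4.12502868e-04,
        4.90025923e-03,  9.90914828e-06]), 'position': array([0.18371896, 0.54410223, 0.23018716]), 'orientation': array([[-9.47375757e-01,  3.20122072e-01, -1.01738615e-03],
       [ 3.20123497e-01,  9.47373879e-01, -1.91810775e-03],
       [ 3.49816437e-04, -2.14285799e-03, -9.99997643e-01]]), 'contact_force': array([-0.03727641,  0.03850033, -0.35996454]), 'ft_torque': array([ 0.02848559,  0.0501415 , -0.04108044]), 'grasp_force': 0.0, 'grip_width': 0.08527132150272006}
```

View pics/top0.png

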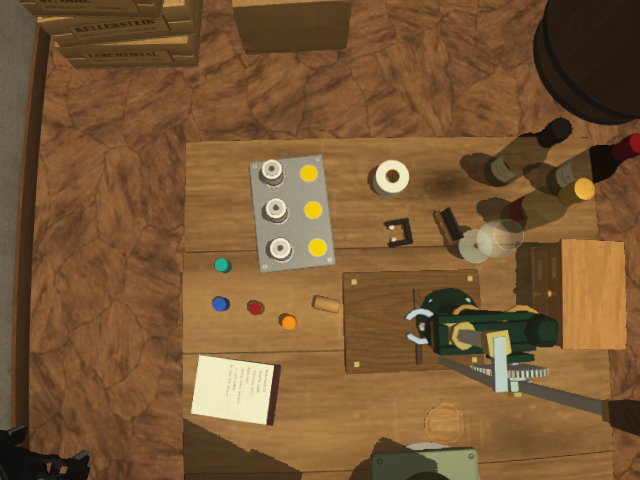

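View pics/side0.png

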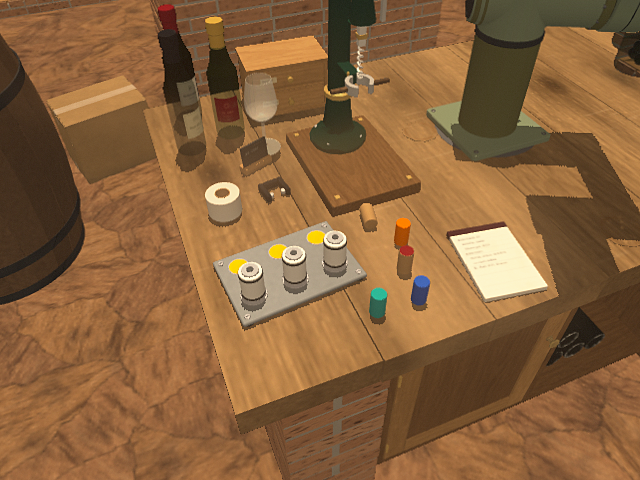

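The top view shows the roller caps at about (271,170), (275,209) and (280,248), and the discs at (309,173), (313,210) and (318,247). The red cork is at (256,308), with blue (220,303), orange (289,322) and teal (222,265) near it. The side view agrees.

```bash
cat > h.py <<'E'
import numpy as np, cv2
from rig import status, imaging
def ray(n,u,v):
    c=imaging.camera_info(n); K=np.array([[c["fx"],0,c["cx"]],[0,c["fy"],c["cy"]],[0,0,1]])
    p=cv2.undistortPoints(np.array([[[u,v]]],float),K,np.array([c["k1"],0,0,0]))[0,0]
    return np.array(c["origin"]),np.array(c["orientation"])@[p[0],p[1],1]
def plane(n,u,v,z):
    o,d=ray(n,u,v); return o+d*(z-o[2])/d[2]
def pix(n,P):
    c=imaging.camera_info(n); q=np.array(c["orientation"]).T@(np.array(P)-c["origin"]); x,y=q[:2]/q[2]; s=1+c["k1"]*(x*x+y*y)
    return c["fx"]*x*s+c["cx"],c["fy"]*y*s+c["cy"]
def blobs(im,lo,hi,amin):
    h=cv2.cvtColor(im,cv2.COLOR_RGB2HSV); m=cv2.inRange(h,lo,hi)
    n,_,st,ce=cv2.connectedComponentsWithStats(m)
    return [(tuple(ce[i].round(1)),int(st[i,4])) for i in range(1,n) if st[i,4]>=amin]
E
python3 - <<'E'
from h import *
for n in("top","side"):
    im=cv2.imread(f"pics/{n}0.png")[:,:,::-1].copy()
    for (c,a) in blobs(im,(22,180,120),(34,255,255),60): print(n,"yellow",c,a,plane(n,*c,.012).round(4))
    for lo in ((0,140,40),(172,140,40)):
        for (c,a) in blobs(im,lo,(4 if lo[0]==0 else 180,255,200),25): print(n,"red",c,a,plane(n,*c,.044).round(4))
for c in((271,170),(275,209),(280,248)): print("cap",plane("top",*c,.071).round(4))
for c in((220,303),(289,321),(222,265)): print("lookalike",plane("top",*c,.044).round(4))
for c in((326,304),): print("lying",plane("top",*c,.02).round(4))
# zoom
im=cv2.imread("pics/top0.png")[140:340,180:400]; cv2.imwrite("pics/z.png",cv2.resize(im,None,fx=3,fy=3,interpolation=2))
E
```

```text
top yellow (np.float64(308.4), np.float64(173.0)) 189 [0.6061 0.196  0.012 ]
top yellow (np.float64(312.7), np.float64(209.6)) 197 [0.5362 0.1896 0.012 ]
top yellow (np.float64(317.1), np.float64(247.2)) 198 [0.4662 0.1833 0.012 ]
top red (np.float64(626.6), np.float64(147.7)) 491 [ 0.6418 -0.4222  0.044 ]
top red (np.float64(254.9), np.float64(308.4)) 112 [0.3584 0.2942 0.044 ]
side yellow (np.float64(315.7), np.float64(236.8)) 166 [0.4665 0.1814 0.012 ]
side yellow (np.float64(276.5), np.float64(250.7)) 150 [0.538  0.1864 0.012 ]
side yellow (np.float64(235.7), np.float64(265.1)) 131 [0.6089 0.1912 0.012 ]
side red (np.float64(167.7), np.float64(17.0)) 367 [ 0.541  -0.7528  0.044 ]
side red (np.float64(223.9), np.float64(101.9)) 105 [ 0.5097 -0.2484  0.044 ]
side red (np.float64(406.2), np.float64(250.1)) 103 [0.3582 0.2924 0.044 ]
cap [0.5966 0.2613 0.071 ]
cap [0.5272 0.2551 0.071 ]
cap [0.4596 0.2474 0.071 ]
lookalike [0.3689 0.3549 0.044 ]
lookalike [0.3354 0.2356 0.044 ]
lookalike [0.435  0.3512 0.044 ]
lying [0.3629 0.1701 0.02  ]
```

View pics/z.png

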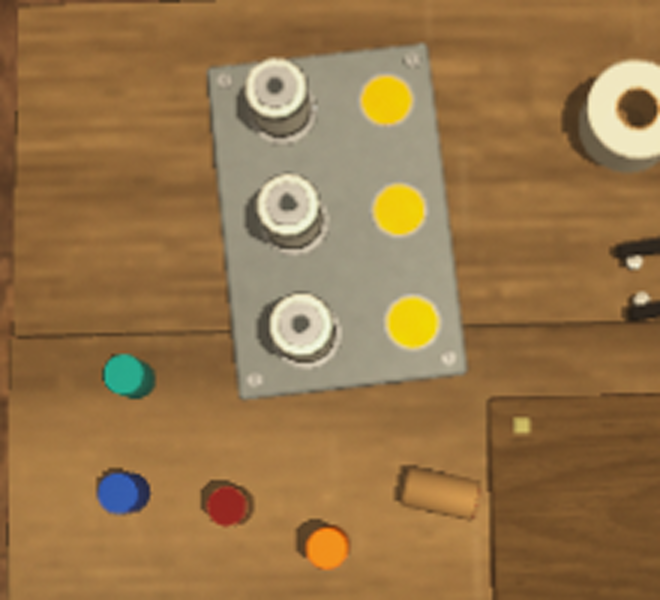

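The plate's yaw is about 0.09 rad. The rollers come out near (0.460,0.247), mid (0.531,0.253) and far (0.6015,0.2585). I'll straddle each one with the open gripper, closing line along the labeller's y, so I can push either way.

```bash
python3 -m crank '[0,0,-1,0,0,0.3,0, 0,0,-1,0,0,0.3,0, 0,0,-1,0,0,0.3,0, 0,0,-1,0,0,0.3,0, 0,0,0,-0.75,-0.97,0.3,0, 0,0,0,-0.75,-0.97,0.3,0, 0,0,0,-0.75,-0.97,0.3,0, 0,0,0,-0.75,-0.97,0.3,0, 0,0,0,-0.75,-0.97,0.3,0, 0,0,0,-0.75,-0.97,0.3,0]'
cat > go.py <<'E'
import sys; from h import *
# remaining move to world target x y z, in tool axes and shift units
s=status.sense(); R=s["orientation"]; d=np.array([float(a) for a in sys.argv[1:4]])-s["position"]
print("t",round(s["clock"],2),"pos",s["position"].round(4),"units",(R.T@d/.03).round(2),"yaw_y",np.degrees(np.arctan2(R[1,1],R[0,1])).round(2),"F",s["contact_force"].round(2),"w",round(s["grip_width"],4))
E
python3 go.py .4604 .2473 .10
```

```text
clock: 0.93
position: [0.3352, 0.3818, 0.1405]
orientation: [[-0.996, -0.093, -0.001], [-0.093, 0.996, -0.0], [0.001, -0.0, -1.0]]
contact_force: [0.5, 0.8, -0.3]
grip_width: 0.0856
grasp_force: 0.0
t 0.93 pos [0.3352 0.3818 0.1405] units [-3.74 -4.85  1.35] yaw_y 95.36 F [ 0.49  0.8  -0.3 ] w 0.0856
```

```bash
python3 -m crank '[0,0,0,-0.72,-0.94,0.27,0, 0,0,0,-0.72,-0.94,0.27,0, 0,0,0,-0.72,-0.94,0.27,0, 0,0,0,-0.72,-0.94,0.27,0, 0,0,0,-0.72,-0.94,0.27,0, 0,0,0,0,0,0,0, 0,0,0,0,0,0,0]' >/dev/null; python3 go.py .4604 .2473 .10
```

```text
t 1.52 pos [0.4558 0.2514 0.0999] units [-0.14 -0.15 -0.01] yaw_y 95.1 F [-1.09 -0.23  0.55] w 0.085
```

```bash
python3 -m crank '[0,0,0,-0.14,-0.15,0.3,0, 0,0,0,0,0,0.5,0, 0,0,0,0,0,0.5,0, 0,0,0,0,0,0.53,0, 0,0,0,0,0,0,0, 0,0,0,0,0,0,0]' >/dev/null; python3 go.py .4604 .2473 .045; python3 -m crank '[0,0,0,0,0,0,0]'
python3 -c "
from h import *
im=imaging.capture('side'); cv2.imwrite('pics/side1.png',cv2.resize(im[130:330,180:440,::-1],None,fx=3,fy=3))"
```

```text
t 2.02 pos [0.4581 0.2495 0.0448] units [-0.07 -0.08 -0.01] yaw_y 95.44 F [ 0.06  0.35 -0.35] w 0.0854
clock: 2.1
position: [0.4599, 0.2498, 0.0463]
orientation: [[-0.996, -0.094, 0.001], [-0.094, 0.996, 0.0], [-0.001, 0.0, -1.0]]
contact_force: [-0.0, -0.0, 0.5]
grip_width: 0.0854
grasp_force: 0.0
```

View pics/side1.png

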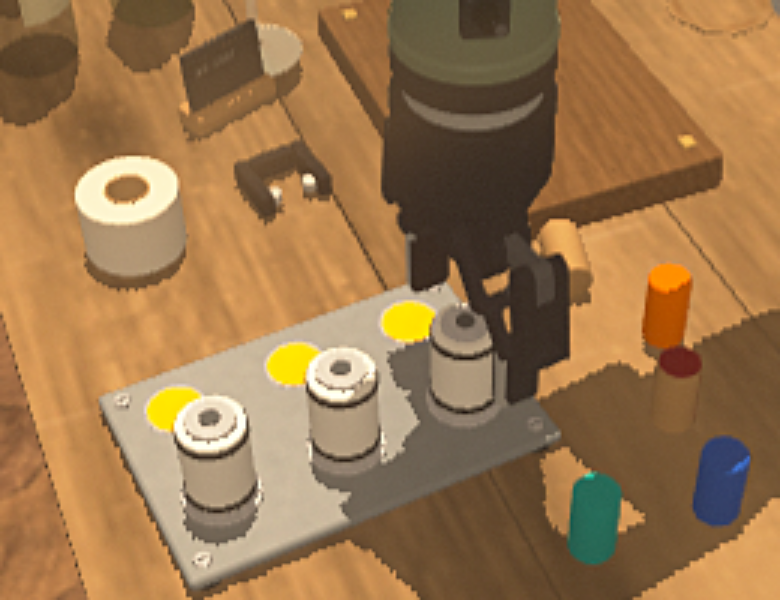

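The open fingers straddle the near roller: left finger at crop (525,380), tips just above mid-height. Next I'll ease right, using small typed steps behind a force guard.

```bash
cat > chk.py <<'E'
import sys; from h import *
s=status.sense(); y=s["orientation"][:,1]; f=float(s["contact_force"]@y); 
p=(s["position"]-np.array([.4604,.2473,0]))@[-.0905,.9959,0]
print("t %.2f lab-y %.2f mm Fy %.2f Fz %.2f x %.4f"%(s["clock"],p*1000,f,s["contact_force"][2],s["position"][0]))
sys.exit(abs(f)>float(sys.argv[1]))
E
python3 -m crank '[0,0,0,0,-0.25,0,0, 0,0,0,0,-0.25,0,0, 0,0,0,0,-0.15,0,0, 0,0,0,0,0,0,0]' >/dev/null; python3 chk.py 2 &&
python3 -m crank '[0,0,0,0,-0.03,0,0]' >/dev/null; python3 chk.py 2 &&
python3 -m crank '[0,0,0,0,-0.03,0,0]' >/dev/null; python3 chk.py 2 
```

```text
t 2.48 lab-y -18.96 mm Fy 0.58 Fz -0.25 x 0.4621
t 2.57 lab-y -19.13 mm Fy 0.10 Fz -0.11 x 0.4621
t 2.65 lab-y -19.82 mm Fy -0.88 Fz 0.41 x 0.4621
```

```bash
s(){ python3 chk.py 2.2; }
python3 -m crank '[0,0,0,0,-0.02,0,0]' >/dev/null; s &&
python3 -m crank '[0,0,0,0,-0.02,0,0]' >/dev/null; s &&
python3 -m crank '[0,0,0,0,-0.02,0,0]' >/dev/null && s &&
python3 -m crank '[0,0,0,0,-0.02,0,0]' >/dev/null && s &&
python3 -m crank '[0,0,0,0,-0.02,0,0]' >/dev/null && s &&
python3 -m crank '[0,0,0,0,-0.02,0,0]' >/dev/null && s &&
python3 -m crank '[0,0,0,0,-0.02,0,0]' >/dev/null && s &&
python3 -m crank '[0,0,0,0,-0.02,0,0]' >/dev/null && s &&
python3 -m crank '[0,0,0,0,-0.02,0,0]' >/dev/null && s &&
python3 -m crank '[0,0,0,0,-0.02,0,0]' >/dev/null && s &&
python3 -m crank '[0,0,0,0,-0.02,0,0]' >/dev/null && s &&
python3 -m crank '[0,0,0,0,-0.02,0,0]' >/dev/null && s
```

```text
t 2.73 lab-y -20.27 mm Fy -1.18 Fz -0.30 x 0.4620
t 2.82 lab-y -20.76 mm Fy 1.40 Fz -0.21 x 0.4620
t 2.90 lab-y -21.29 mm Fy -0.13 Fz -0.70 x 0.4621
t 2.98 lab-y -21.90 mm Fy -0.10 Fz 0.81 x 0.4621
t 3.07 lab-y -22.51 mm Fy -0.02 Fz -0.52 x 0.4622
t 3.15 lab-y -23.13 mm Fy 0.11 Fz -0.14 x 0.4622
t 3.23 lab-y -23.76 mm Fy -0.36 Fz -0.69 x 0.4623
t 3.32 lab-y -24.38 mm Fy -0.41 Fz -0.13 x 0.4624
t 3.40 lab-y -24.82 mm Fy 1.50 Fz -0.20 x 0.4624
t 3.48 lab-y -25.25 mm Fy 2.07 Fz 0.91 x 0.4626
t 3.57 lab-y -25.54 mm Fy 4.46 Fz 0.63 x 0.4627
```

```bash
s(){ python3 chk.py 6; }
python3 -m crank '[0,0,0,0,0,0,0]' >/dev/null && s &&
python3 -m crank '[0,0,0,0,-0.02,0,0]' >/dev/null && s &&
python3 -m crank '[0,0,0,0,-0.02,0,0]' >/dev/null && s &&
python3 -m crank '[0,0,0,0,-0.02,0,0]' >/dev/null && s
```

```text
t 3.65 lab-y -25.53 mm Fy 3.16 Fz 1.36 x 0.4627
t 3.73 lab-y -25.82 mm Fy 6.87 Fz 0.34 x 0.4627
```

```bash
s(){ python3 chk.py 8; }
python3 -m crank '[0,0,0,0,0,0,0]' >/dev/null && s &&
python3 -m crank '[0,0,0,0,-0.015,0,0]' >/dev/null && s &&
python3 -m crank '[0,0,0,0,-0.015,0,0]' >/dev/null && s
```

```text
t 3.82 lab-y -25.79 mm Fy 4.81 Fz 0.51 x 0.4627
t 3.90 lab-y -25.95 mm Fy 7.44 Fz 0.18 x 0.4628
t 3.98 lab-y -26.08 mm Fy 8.36 Fz 0.13 x 0.4628
```

Near is sound: it stopped hard after about 1 mm. On to mid.

```bash
python3 -m crank '[0,0,0,0,0.4,0,0, 0,0,0,0,0.15,-0.6,0, 0,0,0,0,0,-0.6,0, 0,0,0,-0.6,0,0,0, 0,0,0,-0.6,0,0,0, 0,0,0,-0.6,0,0,0, 0,0,0,-0.53,0,0,0, 0,0,0,0,0,0.5,0, 0,0,0,0,0,0.5,0, 0,0,0,0,0,0.2,0]' >/dev/null
python3 -m crank '[0,0,0,0,-0.1,0,0, 0,0,0,0,0,0,0]'; python3 go.py .5310 .2527 .045; sed -i 's/.4604,.2473,0/.5310,.2527,0/' chk.py; python3 chk.py 2
```

```text
clock: 4.98
position: [0.5304, 0.2391, 0.0453]
orientation: [[-0.996, -0.093, -0.002], [-0.093, 0.996, -0.001], [0.002, -0.001, -1.0]]
contact_force: [-0.2, -0.2, 0.9]
grip_width: 0.0853
grasp_force: 0.0
t 4.98 pos [0.5304 0.2391 0.0453] units [-0.06  0.45  0.01] yaw_y 95.34 F [-0.18 -0.21  0.87] w 0.0853
t 4.98 lab-y -13.50 mm Fy -0.20 Fz 0.87 x 0.5304
```

```bash
s(){ python3 chk.py 2.5; }
python3 -m crank '[0,0,0,-0.06,-0.1,0,0, 0,0,0,0,-0.1,0,0]' >/dev/null; s &&
python3 -m crank '[0,0,0,0,-0.025,0,0, 0,0,0,0,-0.025,0,0]' >/dev/null && s &&
python3 -m crank '[0,0,0,0,-0.02,0,0]' >/dev/null && s &&
python3 -m crank '[0,0,0,0,-0.02,0,0]' >/dev/null && s &&
python3 -m crank '[0,0,0,0,-0.02,0,0]' >/dev/null && s &&
python3 -m crank '[0,0,0,0,-0.02,0,0]' >/dev/null && s &&
python3 -m crank '[0,0,0,0,-0.02,0,0]' >/dev/null && s &&
python3 -m crank '[0,0,0,0,-0.02,0,0]' >/dev/null && s &&
python3 -m crank '[0,0,0,0,-0.02,0,0]' >/dev/null && s &&
python3 -m crank '[0,0,0,0,-0.02,0,0]' >/dev/null && s &&
python3 -m crank '[0,0,0,0,-0.02,0,0]' >/dev/null && s &&
python3 -m crank '[0,0,0,0,-0.02,0,0]' >/dev/null && s
```

```text
t 5.15 lab-y -18.99 mm Fy 0.05 Fz -0.20 x 0.5344
t 5.32 lab-y -20.68 mm Fy 0.53 Fz 0.36 x 0.5340
t 5.40 lab-y -21.19 mm Fy 0.56 Fz 0.56 x 0.5339
t 5.48 lab-y -21.73 mm Fy 0.32 Fz 0.20 x 0.5337
t 5.57 lab-y -22.29 mm Fy -0.59 Fz -0.13 x 0.5337
t 5.65 lab-y -22.88 mm Fy -0.43 Fz -0.14 x 0.5337
t 5.73 lab-y -23.47 mm Fy 0.68 Fz -0.51 x 0.5337
t 5.82 lab-y -23.82 mm Fy 1.35 Fz -0.01 x 0.5338
t 5.90 lab-y -24.29 mm Fy 2.22 Fz 0.96 x 0.5339
t 5.98 lab-y -24.91 mm Fy 2.61 Fz 1.33 x 0.5341
```

```bash
s(){ python3 chk.py 7; }
python3 -m crank '[0,0,0,0,-0.02,0,0]' >/dev/null && s &&
python3 -m crank '[0,0,0,0,-0.02,0,0]' >/dev/null && s &&
python3 -m crank '[0,0,0,0,-0.02,0,0]' >/dev/null && s &&
python3 -m crank '[0,0,0,0,-0.02,0,0]' >/dev/null && s
```

```text
t 6.07 lab-y -25.60 mm Fy 0.69 Fz 1.57 x 0.5342
t 6.15 lab-y -26.27 mm Fy 0.89 Fz -0.31 x 0.5342
t 6.23 lab-y -26.94 mm Fy 1.34 Fz 0.89 x 0.5343
t 6.32 lab-y -27.62 mm Fy 1.17 Fz 1.38 x 0.5343
```

Mid gives at 1–2 N, so it's the worn one. I'll carry on to its stop.

```bash
s(){ python3 chk.py 6.5; }
python3 -m crank '[0,0,0,0,-0.02,0,0, 0,0,0,0,-0.02,0,0]' >/dev/null && s &&
python3 -m crank '[0,0,0,0,-0.02,0,0]' >/dev/null && s &&
python3 -m crank '[0,0,0,0,-0.02,0,0]' >/dev/null && s &&
python3 -m crank '[0,0,0,0,-0.02,0,0]' >/dev/null && s &&
python3 -m crank '[0,0,0,0,-0.02,0,0]' >/dev/null && s &&
python3 -m crank '[0,0,0,0,-0.02,0,0]' >/dev/null && s &&
python3 -m crank '[0,0,0,0,-0.02,0,0]' >/dev/null && s &&
python3 -m crank '[0,0,0,0,-0.02,0,0]' >/dev/null && s &&
python3 -m crank '[0,0,0,0,-0.02,0,0]' >/dev/null && s &&
python3 -m crank '[0,0,0,0,-0.02,0,0]' >/dev/null && s
```

```text
t 6.48 lab-y -28.90 mm Fy 1.11 Fz 0.86 x 0.5344
t 6.57 lab-y -29.52 mm Fy 1.57 Fz 1.88 x 0.5344
t 6.65 lab-y -30.14 mm Fy 0.91 Fz 1.05 x 0.5344
t 6.73 lab-y -30.75 mm Fy 1.43 Fz 1.72 x 0.5345
t 6.82 lab-y -31.33 mm Fy 1.71 Fz 1.40 x 0.5345
t 6.90 lab-y -31.90 mm Fy 2.28 Fz 1.42 x 0.5346
t 6.98 lab-y -32.16 mm Fy 3.58 Fz 1.43 x 0.5346
t 7.07 lab-y -32.42 mm Fy 4.83 Fz 1.19 x 0.5346
t 7.15 lab-y -32.67 mm Fy 5.97 Fz 1.69 x 0.5347
t 7.23 lab-y -32.84 mm Fy 6.95 Fz 1.08 x 0.5346
```

```bash
s(){ python3 chk.py 11; }
python3 -m crank '[0,0,0,0,-0.02,0,0]' >/dev/null && s &&
python3 -m crank '[0,0,0,0,-0.02,0,0]' >/dev/null && s &&
python3 -m crank '[0,0,0,0,-0.01,0,0]' >/dev/null && s &&
python3 -m crank '[0,0,0,0,0,0,0]' >/dev/null && s &&
python3 -m crank '[0,0,0,0,0,0,0, 0,0,0,0,0,0,0]' >/dev/null && s; python3 -c "
from h import *
im=imaging.capture('top'); cv2.imwrite('pics/top1.png',im[:,:,::-1])"
```

```text
t 7.32 lab-y -33.03 mm Fy 8.74 Fz 0.52 x 0.5347
t 7.40 lab-y -33.15 mm Fy 10.51 Fz 1.12 x 0.5347
t 7.48 lab-y -33.21 mm Fy 11.10 Fz 0.35 x 0.5347
```

```bash
s(){ python3 chk.py 3; }
python3 -m crank '[0,0,0,0,0.01,0,0, 0,0,0,0,0,0,0]' >/dev/null; python3 chk.py 99
python3 -m crank '[0,0,0,0,0.3,0,0, 0,0,0,0,0.3,0,0, 0,0,0,0,0.3,0,0, 0,0,0,0,0.3,0,0, 0,0,0,0,0.15,0,0, 0,0,0,0,0,0,0]' >/dev/null; s
python3 -m crank '[0,0,0,0,0.03,0,0]' >/dev/null && s &&
python3 -m crank '[0,0,0,0,0.03,0,0]' >/dev/null && s &&
python3 -m crank '[0,0,0,0,0.03,0,0]' >/dev/null && s &&
python3 -m crank '[0,0,0,0,0.03,0,0]' >/dev/null && s &&
python3 -m crank '[0,0,0,0,0.03,0,0]' >/dev/null && s &&
python3 -m crank '[0,0,0,0,0.03,0,0]' >/dev/null && s &&
python3 -m crank '[0,0,0,0,0.03,0,0]' >/dev/null && s &&
python3 -m crank '[0,0,0,0,0.03,0,0]' >/dev/null && s
```

```text
t 7.70 lab-y -33.08 mm Fy 8.87 Fz 1.26 x 0.5347
t 8.20 lab-y 6.11 mm Fy -0.26 Fz 0.64 x 0.5309
t 8.28 lab-y 6.04 mm Fy 0.02 Fz 0.11 x 0.5309
t 8.37 lab-y 6.65 mm Fy 0.53 Fz 0.34 x 0.5309
t 8.45 lab-y 7.41 mm Fy 0.05 Fz 1.20 x 0.5309
t 8.53 lab-y 8.32 mm Fy -0.39 Fz 0.24 x 0.5308
t 8.62 lab-y 9.30 mm Fy -0.31 Fz 0.16 x 0.5308
t 8.70 lab-y 10.29 mm Fy 0.48 Fz 0.24 x 0.5307
t 8.78 lab-y 11.30 mm Fy -0.32 Fz -0.60 x 0.5306
t 8.87 lab-y 12.23 mm Fy -0.16 Fz 0.70 x 0.5305
```

```bash
s(){ python3 chk.py 4.5; }
python3 -m crank '[0,0,0,0,0.03,0,0, 0,0,0,0,0.03,0,0]' >/dev/null && s &&
python3 -m crank '[0,0,0,0,0.03,0,0, 0,0,0,0,0.03,0,0]' >/dev/null && s &&
python3 -m crank '[0,0,0,0,0.03,0,0, 0,0,0,0,0.03,0,0]' >/dev/null && s &&
python3 -m crank '[0,0,0,0,0.03,0,0, 0,0,0,0,0.03,0,0]' >/dev/null && s &&
python3 -m crank '[0,0,0,0,0.03,0,0, 0,0,0,0,0.03,0,0]' >/dev/null && s &&
python3 -m crank '[0,0,0,0,0.03,0,0, 0,0,0,0,0.03,0,0]' >/dev/null && s &&
python3 -m crank '[0,0,0,0,0.03,0,0, 0,0,0,0,0.03,0,0]' >/dev/null && s &&
python3 -m crank '[0,0,0,0,0.03,0,0, 0,0,0,0,0.03,0,0]' >/dev/null && s &&
python3 -m crank '[0,0,0,0,0.03,0,0, 0,0,0,0,0.03,0,0]' >/dev/null && s
```

```text
t 9.03 lab-y 14.12 mm Fy 0.23 Fz -0.09 x 0.5303
t 9.20 lab-y 15.95 mm Fy -0.69 Fz -0.16 x 0.5301
t 9.37 lab-y 17.36 mm Fy -1.87 Fz 1.38 x 0.5300
t 9.53 lab-y 19.16 mm Fy -1.35 Fz 1.55 x 0.5300
t 9.70 lab-y 21.21 mm Fy -1.14 Fz 0.66 x 0.5298
t 9.87 lab-y 23.13 mm Fy -1.66 Fz 1.39 x 0.5295
t 10.03 lab-y 24.95 mm Fy -1.40 Fz 0.82 x 0.5293
t 10.20 lab-y 26.74 mm Fy -0.84 Fz 0.08 x 0.5291
t 10.37 lab-y 28.53 mm Fy -1.38 Fz 0.69 x 0.5289
```

```bash
s(){ python3 chk.py 8; }
python3 -m crank '[0,0,0,0,0.03,0,0, 0,0,0,0,0.03,0,0]' >/dev/null && s &&
python3 -m crank '[0,0,0,0,0.03,0,0]' >/dev/null && s &&
python3 -m crank '[0,0,0,0,0.02,0,0]' >/dev/null && s &&
python3 -m crank '[0,0,0,0,0.02,0,0]' >/dev/null && s &&
python3 -m crank '[0,0,0,0,0.02,0,0]' >/dev/null && s &&
python3 -m crank '[0,0,0,0,0.02,0,0]' >/dev/null && s &&
python3 -m crank '[0,0,0,0,0.02,0,0]' >/dev/null && s &&
python3 -m crank '[0,0,0,0,0.02,0,0]' >/dev/null && s &&
python3 -m crank '[0,0,0,0,0.02,0,0]' >/dev/null && s &&
python3 -m crank '[0,0,0,0,0.02,0,0]' >/dev/null && s &&
python3 -m crank '[0,0,0,0,0.02,0,0]' >/dev/null && s &&
python3 -m crank '[0,0,0,0,0.02,0,0]' >/dev/null && s
```

```text
t 10.53 lab-y 30.31 mm Fy -0.78 Fz 1.58 x 0.5288
t 10.62 lab-y 31.23 mm Fy -2.11 Fz 1.67 x 0.5287
t 10.70 lab-y 31.91 mm Fy -1.74 Fz 1.72 x 0.5287
t 10.78 lab-y 32.47 mm Fy -1.39 Fz 1.72 x 0.5286
t 10.87 lab-y 33.03 mm Fy -2.42 Fz 1.30 x 0.5286
t 10.95 lab-y 33.63 mm Fy -1.12 Fz 1.45 x 0.5285
t 11.03 lab-y 34.21 mm Fy -1.58 Fz 0.94 x 0.5284
t 11.12 lab-y 34.49 mm Fy -3.30 Fz 1.62 x 0.5284
t 11.20 lab-y 34.71 mm Fy -4.54 Fz 2.70 x 0.5284
t 11.28 lab-y 34.96 mm Fy -6.53 Fz 2.78 x 0.5284
t 11.37 lab-y 35.09 mm Fy -8.19 Fz 3.25 x 0.5284
```

```bash
python3 -m crank '[0,0,0,0,0.015,0,0]' >/dev/null; python3 chk.py 11 && python3 -m crank '[0,0,0,0,0,0,0]' >/dev/null && python3 chk.py 11; python3 -m crank '[0,0,0,0,0,0,0, 0,0,0,0,-0.005,0,0]' >/dev/null;python3 chk.py 11; python3 go.py 0.3584 0.2930 0.10
```

```text
t 11.45 lab-y 35.22 mm Fy -8.31 Fz 3.17 x 0.5283
t 11.53 lab-y 35.16 mm Fy -7.51 Fz 1.94 x 0.5284
t 11.70 lab-y 35.09 mm Fy -6.55 Fz 2.39 x 0.5284
t 11.7 pos [0.5284 0.2877 0.0459] units [ 5.63  0.7  -1.8 ] yaw_y 95.34 F [-0.17 -6.59  2.39] w 0.0852
```

```bash
s(){ python3 chk.py 11.5; }; python3 -m crank '[0,0,0,0,0.02,0,0]' >/dev/null; s && python3 -m crank '[0,0,0,0,0.01,0,0]' >/dev/null && s && python3 -m crank '[0,0,0,0,0,0,0]' >/dev/null && s && python3 -m crank '[0,0,0,0,0,0,0]' >/dev/null &&s && python3 -m crank '[0,0,0,0,0,0,0]' >/dev/null;s
```

```text
t 11.78 lab-y 35.32 mm Fy -9.32 Fz 3.79 x 0.5284
t 11.87 lab-y 35.39 mm Fy -9.91 Fz 2.35 x 0.5283
t 11.95 lab-y 35.35 mm Fy -8.48 Fz 4.70 x 0.5284
t 12.03 lab-y 35.35 mm Fy -9.10 Fz 2.42 x 0.5284
t 12.12 lab-y 35.35 mm Fy -8.03 Fz 3.08 x 0.5284
```

```bash
python3 -m crank '[0,0,0,0,-0.4,0,0, 0,0,0,0,0,-0.6,0, 0,0,0,0,0,-0.9,0, 0,0,0,0,0,-0.9,0, 0,0,0,0.8,0.1,0,0.45, 0,0,0,0.95,0.17,0,0.45, 0,0,0,0.95,0.17,0,0.45, 0,0,0,0.95,0.17,0,0.45, 0,0,0,0.95,0.17,0,0.45, 0,0,0,0.8,0.15,0,0.45]' >/dev/null; python3 -m crank '[0,0,0,0,0,0,0.45,0,0,0,0,0,0,0.45]'; python3 go.py .3583 .2933 .08
python3 - <<'E'
from h import *
im=imaging.capture('side'); cv2.imwrite('pics/side2.png',cv2.resize(im[130:330,180:440,::-1],None,fx=3,fy=3))
E
```

```text
clock: 13.12
position: [0.3639, 0.2914, 0.1176]
orientation: [[-0.996, -0.094, -0.001], [-0.094, 0.996, 0.001], [0.0, 0.001, -1.0]]
contact_force: [0.1, 0.5, 0.3]
grip_width: 0.0471
grasp_force: 0.0
t 13.12 pos [0.3639 0.2914 0.1176] units [0.18 0.08 1.25] yaw_y 95.41 F [0.12 0.55 0.31] w 0.0471
```

View pics/side2.png

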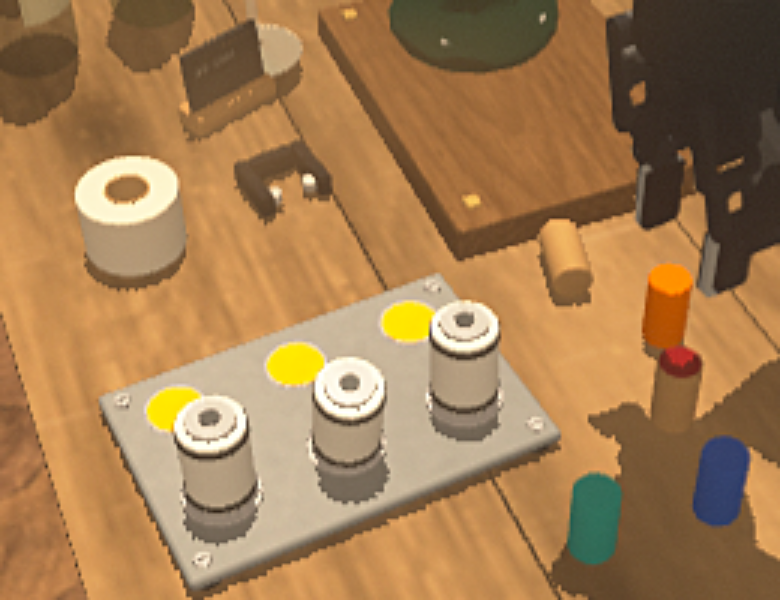

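The mid roller now leans left: its cap at crop (350,378) is shifted towards the camera. The red cork at (678,385) is undisturbed. Descending on the cork now.

```bash
python3 -m crank '[0,0,0,0.18,0.08,0.5,0.45, 0,0,0,0,0,0.6,0.45, 0,0,0,0,0,0,0.45, 0,0,0,0,0,0,0.45]' >/dev/null; python3 go.py .3583 .2933 .012
```

```text
t 13.5 pos [0.36   0.2926 0.0842] units [0.05 0.03 2.41] yaw_y 95.27 F [ 0.66 -0.84  0.08] w 0.047
```

```bash
python3 -m crank '[0,0,0,0.03,0.03,0.6,0.45, 0,0,0,0,0,0.6,0.45, 0,0,0,0,0,0.6,0.45, 0,0,0,0,0,0.6,0.45, 0,0,0,0,0,0,0.45, 0,0,0,0,0,0,1, 0,0,0,0,0,0,1, 0,0,0,0,0,0,1, 0,0,0,0,0,0,1, 0,0,0,0,0,0,1]'; python3 -m crank '[0,0,0,0,0,0,1]'
```

```text
clock: 14.33
position: [0.3602, 0.2946, 0.0144]
orientation: [[-0.996, -0.093, 0.003], [-0.093, 0.996, 0.002], [-0.003, 0.001, -1.0]]
contact_force: [-0.7, -1.1, 5.4]
grip_width: 0.0219
grasp_force: 58.9
clock: 14.42
position: [0.3602, 0.2946, 0.0144]
orientation: [[-0.996, -0.093, 0.003], [-0.093, 0.996, 0.002], [-0.003, 0.001, -1.0]]
contact_force: [0.5, -0.6, 5.9]
grip_width: 0.0224
grasp_force: 59.0
```

```bash
python3 -m crank '[0,0,0,0,0,-0.4,1, 0,0,0,0,0,-0.9,1, 0,0,0,0,0,-0.9,1, 0,0,0,0,0,-0.9,1, 0,0,0,0,0,-0.5,1, 0,0,0,0,0,0,1]'; python3 go.py .538 .188 .115
```

```text
clock: 14.92
position: [0.3615, 0.2955, 0.125]
orientation: [[-0.996, -0.093, 0.008], [-0.093, 0.996, 0.004], [-0.008, 0.004, -1.0]]
contact_force: [1.3, 0.0, -0.1]
grip_width: 0.022
grasp_force: 58.7
t 14.92 pos [0.3615 0.2955 0.125 ] units [-5.52 -4.12  0.36] yaw_y 95.35 F [ 1.28  0.02 -0.09] w 0.022
```

```bash
python3 -m crank '[0,0,0,-0.5,-0.37,0,1, 0,0,0,-0.8,-0.6,0,1, 0,0,0,-0.8,-0.6,0,1, 0,0,0,-0.8,-0.6,0,1, 0,0,0,-0.8,-0.6,0,1, 0,0,0,-0.8,-0.6,0.1,1, 0,0,0,-0.7,-0.5,0.1,1, 0,0,0,-0.27,-0.2,0.1,1, 0,0,0,0,0,0,1, 0,0,0,0,0,0,1]'; python3 go.py .538 .188 .035
python3 - <<'E'
from h import *
for n in('side','top'):
    im=imaging.capture(n)
    for lo in ((0,140,40),(172,140,40)):
        for (c,a) in blobs(im,lo,(4 if lo[0]==0 else 180,255,200),20): print(n,c,a,plane(n,*c,.148).round(4))
    if n=='side': cv2.imwrite('pics/side3.png',cv2.resize(im[100:330,180:440,::-1],None,fx=2.5,fy=2.5))
E
```

```text
clock: 15.75
position: [0.5319, 0.1874, 0.1103]
orientation: [[-0.996, -0.092, -0.004], [-0.092, 0.996, -0.0], [0.004, 0.0, -1.0]]
contact_force: [-0.0, 0.6, -0.4]
grip_width: 0.0222
grasp_force: 58.8
t 15.75 pos [0.5319 0.1874 0.1103] units [-0.21  0.    2.51] yaw_y 95.29 F [-0.    0.6  -0.37] w 0.0222
side (np.float64(167.6), np.float64(17.1)) 364 [ 0.5664 -0.4877  0.148 ]
side (np.float64(226.9), np.float64(106.2)) 291 [ 0.539  -0.0557  0.148 ]
top (np.float64(626.5), np.float64(147.8)) 507 [ 0.6073 -0.344   0.148 ]
```

View pics/side3.png

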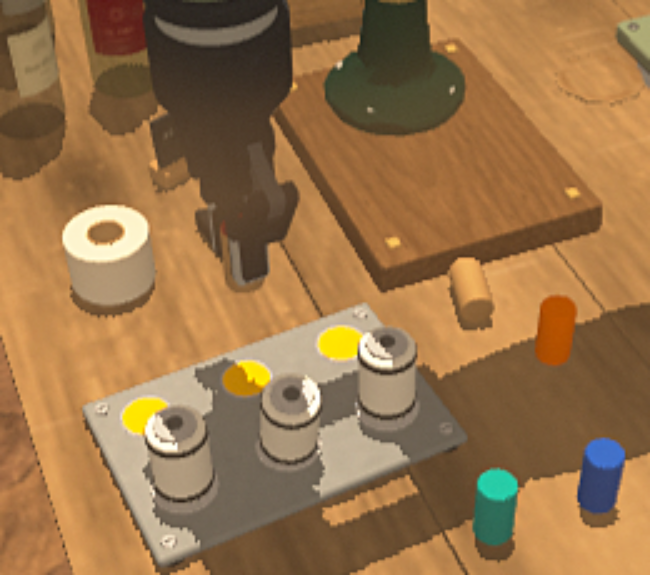

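The cork is held upright in the fingers, its underside at crop (245,288) and over the mid disc. Lowering.

```bash
python3 -m crank '[0,0,0,-0.2,0,0.4,1, 0,0,0,0,0,0.6,1, 0,0,0,0,0,0.6,1, 0,0,0,0,0,0.6,1, 0,0,0,0,0,0.3,1, 0,0,0,0,0,0,1, 0,0,0,0,0,0,1]'; python3 go.py .538 .188 .0264
python3 - <<'E'
from h import *
im=imaging.capture('side'); cv2.imwrite('pics/side4.png',cv2.resize(im[180:280,230:350,::-1],None,fx=5,fy=5))
E
```

```text
clock: 16.43
position: [0.5385, 0.1886, 0.0368]
orientation: [[-0.996, -0.094, -0.001], [-0.094, 0.996, -0.0], [0.001, -0.0, -1.0]]
contact_force: [0.3, -0.9, 0.2]
grip_width: 0.0223
grasp_force: 58.8
t 16.43 pos [0.5385 0.1886 0.0368] units [ 0.02 -0.02  0.35] yaw_y 95.4 F [ 0.29 -0.93  0.24] w 0.0223
```

View pics/side4.png

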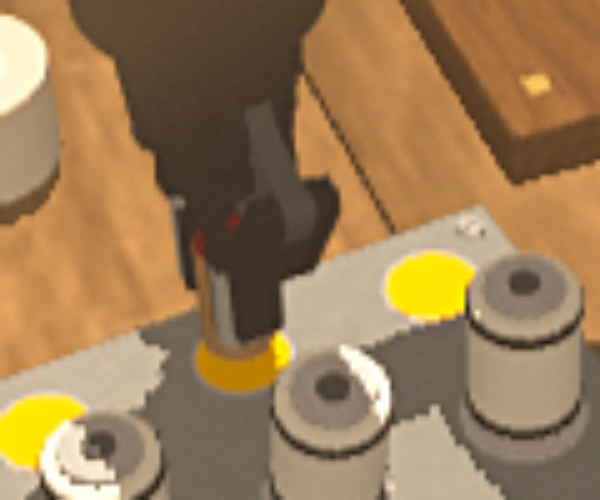

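The cork hovers just above the mid disc, with its underside at crop (240,350). I'll lower it until it touches.

```bash
z(){ python3 -c "
import sys; from rig import status
s=status.sense(); print(round(s['clock'],2),s['position'].round(4),s['contact_force'].round(1)); sys.exit(s['contact_force'][2]>4)"; }
python3 -m crank '[0,0,0,0,0,0.1,1, 0,0,0,0,0,0.1,1, 0,0,0,0,0,0,1]' >/dev/null; z &&
python3 -m crank '[0,0,0,0,0,0.05,1]' >/dev/null && z &&
python3 -m crank '[0,0,0,0,0,0.05,1]' >/dev/null && z &&
python3 -m crank '[0,0,0,0,0,0.05,1]' >/dev/null && z &&
python3 -m crank '[0,0,0,0,0,0.05,1]' >/dev/null && z
```

```text
16.73 [0.5396 0.1881 0.0312] [-0.7  0.5  0.1]False
```

```bash
z(){ python3 -c "
import sys; from rig import status
s=status.sense(); print(round(s['clock'],2),s['position'].round(4),s['contact_force'].round(1)); sys.exit(int(s['contact_force'][2]>4))"; }
python3 -m crank '[0,0,0,0,0,0.05,1]' >/dev/null && z &&
python3 -m crank '[0,0,0,0,0,0.05,1]' >/dev/null && z &&
python3 -m crank '[0,0,0,0,0,0.04,1]' >/dev/null && z &&
python3 -m crank '[0,0,0,0,0,0.04,1]' >/dev/null && z &&
python3 -m crank '[0,0,0,0,0,0.03,1]' >/dev/null && z
```

```text
16.82 [0.5399 0.1881 0.0299] [-0.1  1.1  0.6]
16.9 [0.5398 0.188  0.0282] [ 0.7 -0.2 -0.2]
16.98 [0.5395 0.188  0.0267] [-0.4  0.3  0.5]
17.07 [0.5396 0.188  0.0264] [-5.1 -0.5 14.2]
```

```bash
python3 -m crank '[0,0,0,0,0,-0.03,1, 0,0,0,0,0,0,0.5, 0,0,0,0,0,0,0.5, 0,0,0,0,0,0,0.5, 0,0,0,0,0,0,0.5, 0,0,0,0,0,-0.1,0.5, 0,0,0,0,0,-0.5,0.5, 0,0,0,0,0,-0.9,0.5, 0,0,0,0,0,-0.9,0.5, 0,0,0,0,0,-0.9,0.5]'; python3 -m crank '[0,0,0,0.9,-0.3,-0.8,0.5, 0,0,0,0.9,-0.3,-0.8,0.5, 0,0,0,0.9,-0.3,-0.8,0.5, 0,0,0,0.9,-0.3,-0.5,0.5,0,0,0,0,0,0,0.5,0,0,0,0,0,0,0.5]'
python3 - <<'E'
from h import *
for n in('side','top'):
    im=imaging.capture(n)
    for lo in ((0,140,40),(172,140,40)):
        for (c,a) in blobs(im,lo,(4 if lo[0]==0 else 180,255,200),20): print(n,c,a,plane(n,*c,.056).round(4))
    if n=='side': cv2.imwrite('pics/side5.png',cv2.resize(im[130:330,180:440,::-1],None,fx=3,fy=3))
E
```

```text
clock: 17.9
position: [0.539, 0.1879, 0.1262]
orientation: [[-0.996, -0.093, -0.001], [-0.093, 0.996, -0.0], [0.001, -0.0, -1.0]]
contact_force: [0.4, -0.1, -0.3]
grip_width: 0.0425
grasp_force: 0.0
clock: 18.4
position: [0.4354, 0.1421, 0.2139]
orientation: [[-0.996, -0.092, 0.004], [-0.092, 0.996, 0.001], [-0.004, 0.0, -1.0]]
contact_force: [0.3, -0.4, -0.9]
grip_width: 0.0427
grasp_force: 0.0
side (np.float64(167.7), np.float64(17.0)) 374 [ 0.5439 -0.7223  0.056 ]
side (np.float64(224.4), np.float64(102.3)) 134 [ 0.5127 -0.226   0.056 ]
side (np.float64(274.9), np.float64(232.0)) 95 [0.5377 0.1871 0.056 ]
top (np.float64(626.6), np.float64(147.7)) 502 [ 0.6379 -0.4132  0.056 ]
```

View pics/side5.png

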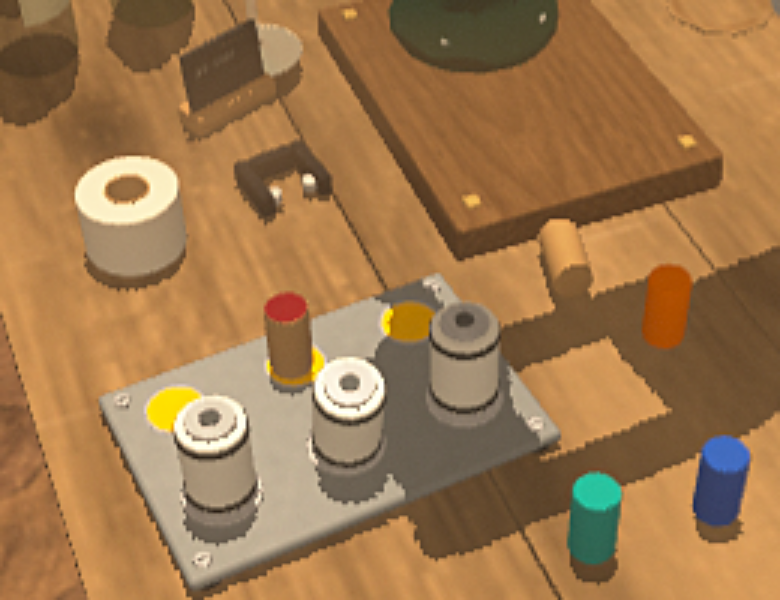

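The cork stands upright on the mid disc (crop (288,340)), with its top about 1 mm from the disc centre. The mid roller still leans left, the bystanders haven't moved and the arm is clear, so I'm handing in.

```bash
python3 -c "
from rig import ticket
print(ticket.finish_job())"
```

```text
the job is handed in; nothing more can be done
None
```

I handed the job in at about 18 s; no verdict came back. The worn roller is the mid one: I pressed it at about 10 N to the right and then the left, left it leaning left, and stood the red-topped cork upright on its disc, about 1 mm off centre, with nothing else moved.

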